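Nest two castings, then hold the sprung cage hatch just below balance

ROBOT

A 6-joint arm with a two-finger parallel gripper is mounted at the origin on the work surface. World frame = base frame: x ahead of the robot, y to its left, z up, the work surface at z = 0. Lengths are in mm, angles in rad, forces in N, time in s.
With the tool pointing down it reaches from about 275 to 750 mm from the base axis. Payload 10.2 kg.
Tool frame: the origin (TCP) lies at the very end of the fingers, on their centre line; the grasp point (between the pads) lies 19 mm behind it; z points along the fingers, y is the line along which they close (so a half turn about z gives the same grasp; the last joint's range is limited). The gripper opens to 85 mm and grips with 20 to 120 N. Pads are 22 mm wide; open, the fingers measure 114 mm over their backs; the gripper's body (76 mm by 85 mm) begins 54 mm behind the grasp point. The pads swing forward as they close: fully open they stand 13 mm farther back than shut.
Start: joints at [-1.36, 0.313, 1.498, -0, 1.331, -0.223], TCP at [220.657, -476.384, 231.294] pointing down, gripper open.
Joint ranges: [-2.94, 2.94], [-0.97, 2.17], [0.19, 2.56], [-1.23, 4.37], [0.02, 3.11], [-2.88, 2.88]. Speed limits (rad/s): [2.39, 2.39, 3.01, 3.14, 3.14, 3.14].

INTERFACE

Orientations are given as a unit quaternion [w, x, y, z].
In Python, from rig import * gives the robot as it stands. The module is installed in compiled form; this text tells all that it offers.
- The arm moves only by the shell command python3 -m crank 'ROWS' [FORCE]. ROWS is JSON, a list that holds one entry, the list of rows, each a list of 7 numbers: the shift along the tool's x, y, z in units of 25 mm (1.0 is 25 mm), then the turn, a rotation vector about the tool's x, y, z in units of 8 degrees (1.0 is 8 degrees), then the finger opening in mm, from 0 to 85.4. A call has exactly 8 rows; each row shifts and turns the commanded pose from where the row before left it, along the tool's axes as they then stand; what a row does not reach is not made up. A row lasts 1/10 s, in which the tool goes at most 50 mm and 8.59 degrees, less where a joint would pass 70% of its speed; a pose out of reach is approached as far as the arm can. A call is refused whole if a number of a shift passes 1 or a number of a turn 1, either way. A call with a gripper value outside its range is refused whole. The fingers move at their own pace and stop on an object; FORCE is the grip in N (left out, the last holds). Time passes only in rows, so rows that do not move let the fingers close, or fill a call up. It gives the time, the measured TCP pose, the force, the opening and the grip force at its end, in the units of the state.
- sense(): the state, without advancing time (a new reading comes with each control period).
- capture(name): name is "scene" or "top"; returns the picture (480x640x3 uint8, blue, green, red); there is no depth.
- camera_model(name): a dict with "fx", "fy", "cx", "cy" (pixels), "world_from_camera" (4x4, takes a point from camera to world coordinates). Camera axes: x right, y up, looking along -z (the intrinsics and any distortion apply to the point x, -y, -z); pixel columns grow to the right and rows downward; lengths in mm; the calibration is good to about 2 mm. A picture is of the moment at which its call begins. camera_model takes no time and is no camera call.
- finish_job(): hands the job in; it is judged then, once.
The state is a dict: "time_s": time; "joints": joint angles; "dq": joint speeds; "tau": joint torques, N m; "eef_pos": TCP position; "ee_rot": TCP orientation; "force": force on the tool from outside, world axes, zero at the start; "wrist_torque": the same for the moment, N m; "grip_width": opening from 0.0 (shut) to 1.0 (fully open); "grip_force": force on a finger pad.
Only numpy, scipy, OpenCV 4.12 (cv2) and the standard library are available. Lean on these libraries where they do the work, as an engineer would, in place of code of your own. Each camera call takes 0.05 s, during which the arm holds its last target. There are 200 camera calls.

TASK

Seat the round housing and the oblong bracket fully home in the blue tray's nests of matching shape and let go of them. Then raise the cage hatch by its handle bar past its balance point (pointers into the red) but not back to its stop, bring it back and finish while still holding it still, pointers in the green band just below balance, with nothing but the gripper carrying it, ready for the tray to be lifted in. Do not let the hatch slam shut, and leave the spanner, spray can and scrap ring where they are.

Things in the scene. Friction and masses are not known exactly. Their poses are not given: they have to be found in the camera images.
- tray: Fixed blue plastic nest tray, 120 (x) x 230 (y) x 20 mm high, origin at the centre of its underside on the table. Two pockets 12 mm deep (floors 8 mm above the table): a round one at its y +55 mm, an oblong one at its y -55 mm. The tray and the cage may each be on either side of the table.
- round_nest (a point): Centre of the floor of the round pocket (64 mm diameter, 12 mm deep, 2 mm clearance all round); axes as the tray's.
- oblong_nest (a point): Centre of the floor of the oblong pocket (54 mm along the tray's x, 80 mm along its y, 12 mm deep, 2 mm clearance all round); axes as the tray's.
- housing: Loose round cast aluminium bearing housing, about 0.3 kg: flange 60 mm diameter and 12 mm thick, on it an upright round boss 36 mm diameter reaching 60 mm high, with four small fins at the boss's foot (look only) and a dark disc on top. Origin at the centre of its underside, z up. Stands on the table in front of the tray. Grip it by the boss.
- bracket: Loose oblong cast aluminium bracket, about 0.35 kg: base plate 50 (x) x 76 (y) x 12 mm, on it an upright block 24 (x) x 50 (y) mm reaching 60 mm high. Origin at the centre of its underside, z up. Stands on the table in front of the tray, its yaw within about 0.7 rad of the tray's. Grip the block across its 24 mm. It fits its nest either way round.
- cage: Fixed orange wire box, 200 (x) x 240 (y) x 100 mm high, origin at the centre of its underside, its top a hinged wire hatch. On each side (y +-140 mm) a quadrant rail of 100 mm radius (its top 210 mm above the table) about the hinge: grey from 0, green from 0.75 to 0.96 rad, black mark at 1.00 (balance), red beyond. A white pointer pin on each side of the hatch runs along the rail..
- hatch_hinge (a point): Point on the hatch's hinge axis, in the middle of the cage's far (+x) upper edge: 100 mm along the cage's x from its origin, 104 mm above the table. The axis runs along the cage's y; axes as the cage's.
- hatch_bar (a point): Middle of the hatch's handle: a steel bar 12 mm thick, 120 mm long along the cage's y, in the plane of the hatch, 250 mm from the hinge axis; the hatch itself ends at 200 mm, so a finger fits between. Closed: 104 mm above the table, 150 mm before the cage's centre (its -x). Straddle it from above, closing along the cage's x; it turns between the pads, so the tool may stay upright.
- hatch (a joint): Hatch angle, rad: 0 closed and level (the start); at q the bar is 0.25 cos(q) m before the hinge (cage's -x) and 0.25 sin(q) m above it. A spring carries part of its 0.9 kg: balance at 1.00. Below, it falls shut by itself; above, it swings back to a stop at 1.75. Both pulls are under 3 N at the bar. Pointers in the green: 0.75 to 0.96.
- spanner: Bystander: loose steel spanner, 150 mm long, lying flat in front, midway between tray and cage; origin under its middle. Leave it.
- spray_can: Bystander: loose yellow can, 52 mm diameter, 150 mm high, standing beyond the work; origin at the centre of its underside. Leave it.
- scrap_ring: Bystander: loose dark steel ring, 50 mm outer diameter, 18 mm high, lying behind the tray; origin at the centre of its underside. Leave it.
Things that resemble listed ones, but are neither listed nor needed, are in the scene too. What is shaped like the bracket but brown, turquoise or yellow is not meant.

How it is judged:
By the outcome, as a careful person would: the job done as asked, in the order asked, and still so for the second after the job is handed in, while the arm keeps its last pose, push and grip.
It also fails if it takes over 70 s, if anything falls off the work surface, if the arm or the gripper's body presses on something with over 40 N, if the wrist force passes 120 N, or if a joint passes its speed limit or range.

## Working session

There is one attempt and no reset: what is moved stays moved. The work goes in short steps, Python scripts to look and compute and a shell command to move; the robot and the scene stay as the last step left them, time stands still between calls to the robot, and variables do not carry over. Pictures are saved under pics/ and viewed, at most 10 in all, crops included, and the job is handed in when it is done.

```bash
mkdir -p pics; python3 - <<'E'
from rig import *
import cv2,numpy as np
for n in("scene","top"):
    im=capture(n);cv2.imwrite(f"pics/{n}0.png",im)
    m=camera_model(n);print(n,{k:(np.round(v,3).tolist() if not isinstance(v,str) else v) for k,v in m.items()})
print(sense())
E
```

```text
scene {'fx': 501.44, 'fy': 501.44, 'cx': 324.413, 'cy': 243.315, 'world_from_camera': [[-0.424, -0.558, 0.713, 1372.404], [0.905, -0.246, 0.346, 338.474], [-0.017, 0.793, 0.61, 753.97], [0.0, 0.0, 0.0, 1.0]]}
top {'fx': 599.325, 'fy': 599.325, 'cx': 323.297, 'cy': 231.25, 'world_from_camera': [[-0.024, 0.997, -0.068, 451.273], [-1.0, -0.025, -0.008, -38.202], [-0.01, 0.068, 0.998, 1511.538], [0.0, 0.0, 0.0, 1.0]]}
{'time_s': 0.1, 'joints': array([-1.36042033e+00,  3.13404877e-01,  1.49838593e+00, -1.31779072e-05,
        1.33097253e+00, -2.23396283e-01]), 'dq': array([ 0.00044119, -0.0014026 , -0.00255007, -0.00099621, -0.00153594,
        0.00092324]), 'tau': array([ 2.07778430e-03, -4.12897861e+01, -2.60140765e+01, -2.20327684e-04,
        3.05416972e-03, -9.24403423e-06]), 'eef_pos': array([ 220.59360337, -476.15027017,  230.77741306]), 'ee_rot': array([-5.85370787e-04,  9.76571749e-01,  2.15191255e-01, -2.58869242e-06]), 'force': array([ 0.06143209, -0.58142239,  0.48955128]), 'wrist_torque': array([ 0.0200495 , -0.00319267,  0.00143296]), 'grip_force': 0.0, 'grip_width': 1.0020266574818752}
```

View pics/scene0.png

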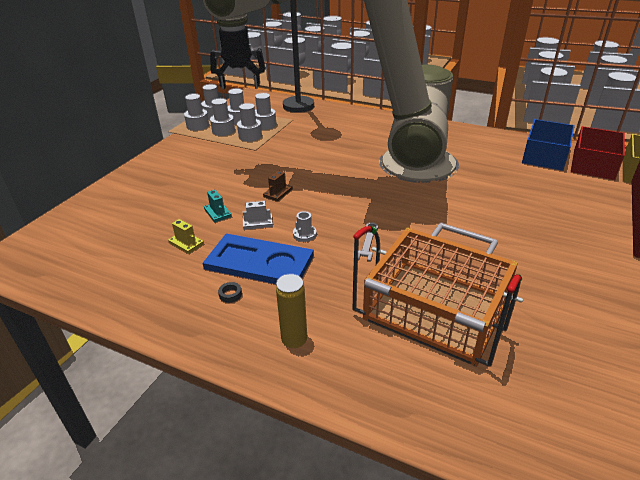

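View pics/top0.png

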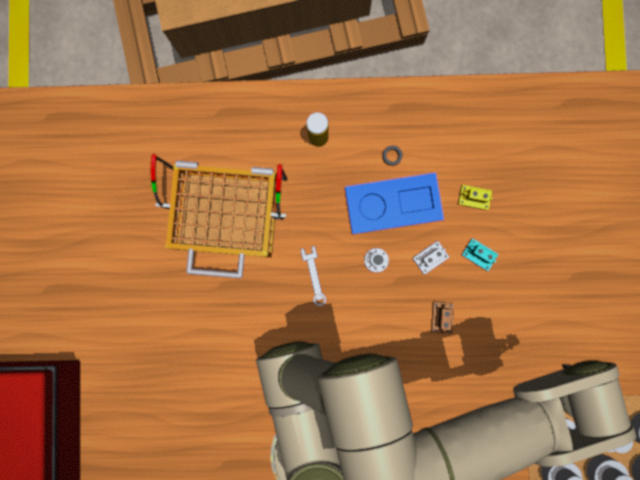

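The scene view shows the tray centre-left and the cage right. In the top view the tray is at (394,204), housing (377,260), grey bracket (431,258), cage (221,210) and handle bar about (215,274); the spanner is at (314,275).

```bash
cat >h.py <<'E'
import cv2,numpy as np
from rig import *
def ray(n,u,v,z):
    m=camera_model(n);T=np.array(m["world_from_camera"])
    d=T[:3,:3]@np.array([(u-m["cx"])/m["fx"],-(v-m["cy"])/m["fy"],-1]);o=T[:3,3]
    return (o+d*(z-o[2])/d[2])[:2]
def proj(n,p):
    m=camera_model(n);T=np.array(m["world_from_camera"])
    c=T[:3,:3].T@(np.array(p,float)-T[:3,3]);return np.array([m["cx"]+m["fx"]*c[0]/-c[2],m["cy"]-m["fy"]*c[1]/-c[2]])
E
python3 - <<'E'
from h import *
im=cv2.imread("pics/top0.png");hsv=cv2.cvtColor(im,cv2.COLOR_BGR2HSV)
b=cv2.inRange(hsv,(100,120,60),(125,255,255));b[:, :320]=0
cs,_=cv2.findContours(b,cv2.RETR_EXTERNAL,cv2.CHAIN_APPROX_NONE);c=max(cs,key=cv2.contourArea)
P=np.array([ray("top",*p[0],20) for p in c],np.float32);r=cv2.minAreaRect(P);print("tray",r)
g=cv2.inRange(hsv,(0,0,90),(180,70,255))
k,l,s,ce=cv2.connectedComponentsWithStats(g)
for i in range(1,k):
    x,y,w,h,a=s[i]
    if a>60 and 150<y<320 and 140<x<480: print(s[i],ce[i])
for nm,(x0,x1,y0,y1) in dict(a=(340,460,225,300),b=(140,300,145,290)).items():
    cr=cv2.resize(im[y0:y1,x0:x1],None,fx=5 if nm=="a" else 4,fy=5 if nm=="a" else 4,interpolation=cv2.INTER_CUBIC);cv2.imwrite(f"pics/{nm}.png",cr)
E
```

```text
tray ((619.82568359375, -203.71194458007812), (117.7352523803711, 228.90623474121094), 7.509485721588135)
[176 161  22   7 128] [186.296875 164.140625]
[252 167  21   8 128] [261.96875 170.59375]
[413 241  36  33 644] [430.57608696 257.17857143]
[301 246  25  60 502] [313.64741036 275.13346614]
[187 249  57  29 497] [214.06036217 268.06438632]
[364 248  25  24 473] [375.98942918 259.71035941]
```

View pics/a.png

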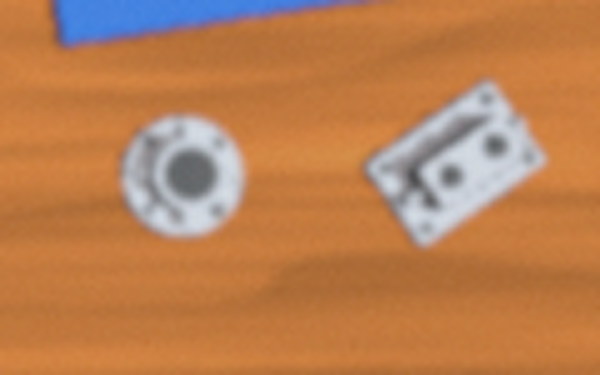

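View pics/b.png

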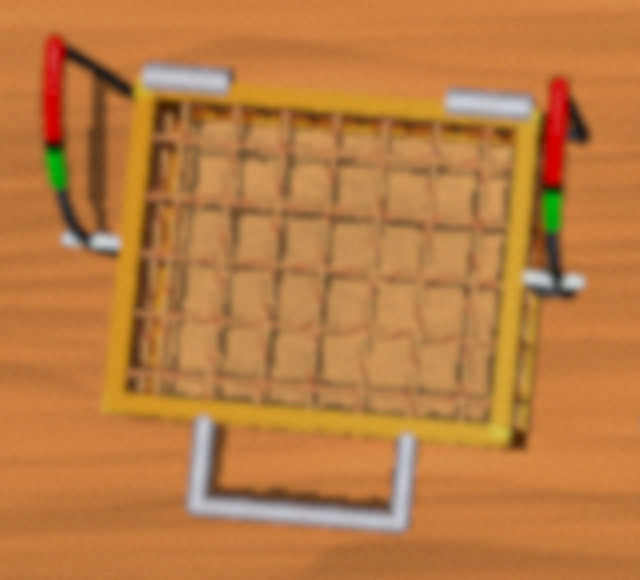

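Crop a (5x from 340,225): housing flange centre at (182,177), dark top disc at (191,174); bracket base corners (365,167),(490,78),(548,157),(424,246), holes on block top (452,176),(496,145). Crop b (4x from 140,145): bar runs from (198,509) to (400,522).

```bash
cat >>h.py <<'E'
from scipy.spatial.transform import Rotation as R
def todo(x,y,z,yaw):
    "rows still to go to TCP x,y,z with tool down and its y axis at world angle yaw (mod pi): shift and turn in tool units"
    s=sense();q=s["ee_rot"];r=R.from_quat([q[1],q[2],q[3],q[0]])
    best=None
    for k in(0,1):
        a=yaw+k*np.pi;yv=np.array([np.cos(a),np.sin(a),0]);zv=np.array([0,0,-1.]);t=R.from_matrix(np.c_[np.cross(yv,zv),yv,zv])
        w=(r.inv()*t).as_rotvec()
        if best is None or np.linalg.norm(w)<np.linalg.norm(best): best=w
    d=np.array([x,y,z])-s["eef_pos"]
    print("pos",s["eef_pos"].round(1),"t",s["time_s"],"J6",s["joints"][5].round(2),"F",s["force"].round(1),"grip",s["grip_width"].round(3),round(s["grip_force"],1))
    print("now-tool shift",(r.inv().apply(d)/25).round(3),"turn",(best/np.radians(8)).round(3),"| after-turn shift",((r*R.from_rotvec(best)).inv().apply(d)/25).round(3))
E
python3 - <<'E'
from h import *
A=lambda x,y:((x+.5)/5-.5+340,(y+.5)/5-.5+225)
B=lambda x,y:((x+.5)/4-.5+140,(y+.5)/4-.5+145)
t=lambda p,z:ray("top",*p,z)
print("housing flange",t(A(182,177),12),"disc",t(A(191,174),60))
C=np.array([t(A(*p),12) for p in[(365,167),(490,78),(548,157),(424,246)]]);print("bracket base",C.mean(0),np.linalg.norm(np.diff(C,axis=0),axis=1))
h=np.array([t(A(*p),60) for p in[(452,176),(496,145)]]);print("block",h.mean(0))
for d in(C[0]-C[1],C[3]-C[2],h[0]-h[1],C[0]-C[3],C[1]-C[2]):print(np.degrees(np.arctan2(d[1],d[0])))
b=np.array([t(B(*p),104) for p in[(198,509),(400,522)]]);d=b[0]-b[1];print("bar",b,b.mean(0),"len",np.hypot(*d),"yaw",np.degrees(np.arctan2(d[1],d[0]))-90)
g=np.array([t(B(*p),104) for p in[(186,78),(489,104)]]);d=g[0]-g[1];print("hinge",g.mean(0),"yaw",np.degrees(np.arctan2(d[1],d[0]))-90)
im=cv2.imread("pics/top0.png");hsv=cv2.cvtColor(im,cv2.COLOR_BGR2HSV)
b=cv2.inRange(hsv,(100,120,60),(125,255,255));b[:,:320]=0
c=max(cv2.findContours(b,cv2.RETR_EXTERNAL,cv2.CHAIN_APPROX_NONE)[0],key=cv2.contourArea)
r=cv2.minAreaRect(np.array([t(p[0],20) for p in c],np.float32));print(r[0])
th=np.radians(7.5);Y=np.array([-np.sin(th),np.cos(th)]);print("nests",r[0]+55*Y,r[0]-55*Y)
for s in (55,-55):print(proj("top",[*(r[0]+s*Y),20]))
todo(*t(A(182,177),12),120,np.radians(7.5))
E
```

```text
housing flange [ 478.59618327 -156.20142346] disc [ 479.06407403 -156.81541548]
bracket base [ 482.76484039 -293.46455057] [77.01989779 48.64493769 76.46276144]
block [ 482.24326988 -293.63156887]
123.87748683743794
124.03390921452826
123.56160657659865
34.96857723786952
34.316813016184796
bar [[459.78061012 290.23608253]
 [449.29802753 171.63097239]] [454.53931882 230.93352746] len 119.0674459673616 yaw -5.050803997985213
hinge [705.43039698 205.11361674] yaw -6.42267916534108
(619.82568359375, -203.71194458007812)
nests [ 612.64674302 -149.1824772 ] [ 627.00462417 -258.24141196]
[371.82036043 206.34332152]
[415.28738205 199.5342091 ]Traceback (most recent call last):
  File "<stdin>", line 17, in <module>
  File "h.py", line 20, in todo
    print("pos",s["eef_pos"].round(1),"t",s["time_s"],"J6",s["joints"][5].round(2),"F",s["force"].round(1),"grip",s["grip_width"].round(3),round(s["grip_force"],1))
                                                                                                                  ^^^^^^^^^^^^^^^^^^^^^
AttributeError: 'float' object has no attribute 'round'
```

```bash
sed -i 's/s\["grip_width"\].round(3)/round(float(s["grip_width"]),3)/' h.py; python3 -c "
from h import *
todo(478.8,-156.5,140,np.radians(7.5))"
```

```text
pos [ 220.6 -476.2  230.8] t 0.1 J6 -0.22 F [ 0.1 -0.6  0.5] grip 1.002 0.0
now-tool shift [14.745 -7.257  3.643] turn [-6.000e-03 -7.000e-03 -9.081e+00] | after-turn shift [11.329 11.909  3.631]
```

```bash
python3 -m crank '[[[0,0,0.3,0,0,-1,85],[0,0,0.3,0,0,-1,85],[0,0,0.3,0,0,-1,85],[0,0,0.3,0,0,-1,85],[0,0,0.3,0,0,-1,85],[0,0,0.3,0,0,-1,85],[0,0,0.3,0,0,-1,85],[0,0,0.3,0,0,-1,85]]]' 40
python3 -m crank '[[[0,0,0,0,0,-1,85],[0,0,0,0,0,-0.08,85],[1,1,0.2,0,0,0,85],[1,1,0.2,0,0,0,85],[1,1,0.2,0,0,0,85],[1,1,0.2,0,0,0,85],[1,1,0.2,0,0,0,85],[1,1,0.2,0,0,0,85]]]'
python3 -m crank '[[[1,1,0,0,0,0,85],[1,1,0,0,0,0,85],[1,1,0,0,0,0,85],[1,1,0,0,0,0,85],[1,1,0,0,0,0,85],[0.33,0.9,0,0,0,0,85],[0,0,0,0,0,0,85],[0,0,0,0,0,0,85]]]'
python3 -c "
from h import *
todo(478.8,-156.5,22,np.radians(7.5))"
```

```text
time_s: 0.9
eef_pos: [220.6, -476.2, 170.7]
ee_rot: [-0.0, 0.712, 0.702, 0.0]
force: [-1.1, 0.8, -0.9]
grip_width: 0.992
grip_force: 0.0
time_s: 1.7
eef_pos: [350.5, -306.9, 141.2]
ee_rot: [0.0, 0.661, 0.75, -0.0]
force: [0.5, 0.3, 0.2]
grip_width: 0.996
grip_force: 0.0
time_s: 2.5
eef_pos: [478.5, -156.6, 141.1]
ee_rot: [-0.0, 0.66, 0.751, -0.0]
force: [-0.3, -0.6, -0.4]
grip_width: 0.996
grip_force: 0.0
pos [ 478.5 -156.6  141.1] t 2.5 J6 -0.68 F [-0.3 -0.6 -0.4] grip 0.996 0.0
now-tool shift [3.000e-03 1.300e-02 4.765e+00] turn [-0.003 -0.001 -0.011] | after-turn shift [4.000e-03 1.100e-02 4.765e+00]
```

```bash
python3 -m crank '[[[0,0,1,0,0,0,85],[0,0,1,0,0,0,85],[0,0,1,0,0,0,85],[0,0,1,0,0,0,85],[0,0,0.76,0,0,0,85],[0,0,0,0,0,0,30],[0,0,0,0,0,0,30],[0,0,0,0,0,0,30]]]' 40
python3 -m crank '[[[0,0,0,0,0,0,30],[0,0,0,0,0,0,30],[0,0,0,0,0,0,30],[0,0,0,0,0,0,30],[0,0,-0.5,0,0,0,30],[0,0,-1,0,0,0,30],[0,0,-0.3,0,0,0,30],[0,0,0,0,0,0,30]]]'
python3 - <<'E'
from h import *
todo(613.7,-150.3,67,np.radians(7.5))
cv2.imwrite("pics/c.png",capture("top"))
E
```

```text
time_s: 3.3
eef_pos: [479.0, -157.4, 23.5]
ee_rot: [0.001, 0.66, 0.751, 0.0]
force: [-0.4, 0.3, 0.0]
grip_width: 0.51
grip_force: 0.0
time_s: 4.1
eef_pos: [479.2, -157.0, 68.5]
ee_rot: [0.001, 0.659, 0.752, 0.0]
force: [-0.2, 0.3, -3.1]
grip_width: 0.411
grip_force: 40.7
pos [ 479.2 -157.    68.5] t 4.1 J6 -0.68 F [-0.2  0.3 -3.1] grip 0.411 40.7
now-tool shift [-0.436  5.37   0.071] turn [ 0.015  0.011 -0.001] | after-turn shift [-0.437  5.37   0.059]
```

```bash
python3 -m crank '[[[-0.07,0.9,0,0,0,0,30],[-0.07,0.9,0,0,0,0,30],[-0.07,0.9,0,0,0,0,30],[-0.07,0.9,0,0,0,0,30],[-0.08,0.9,0,0,0,0,30],[-0.08,0.87,0,0,0,0,30],[0,0,0,0,0,0,30],[0,0,0,0,0,0,30]]]'
python3 - <<'E'
from h import *
todo(613.7,-150.3,30,np.radians(7.5))
a=capture("top");b=capture("scene")
x=cv2.resize(a[160:250,330:450],None,fx=5,fy=5,interpolation=cv2.INTER_CUBIC);y=cv2.resize(b[200:300,195:345],None,fx=4,fy=4,interpolation=cv2.INTER_CUBIC)
x=x[:400,:400] if 0 else x
cv2.imwrite("pics/d.png",y)
cv2.imwrite("pics/dtop.png",x)
E
```

```text
time_s: 4.95
eef_pos: [612.4, -149.8, 65.7]
ee_rot: [-0.001, 0.659, 0.752, -0.0]
force: [-1.2, 0.0, -2.7]
grip_width: 0.411
grip_force: 41.0
pos [ 612.4 -149.8   65.7] t 4.95 J6 -0.56 F [-1.2  0.  -2.7] grip 0.411 41.0
now-tool shift [-0.029  0.051  1.43 ] turn [-0.017 -0.01   0.002] | after-turn shift [-0.027  0.048  1.43 ]
```

View pics/d.png

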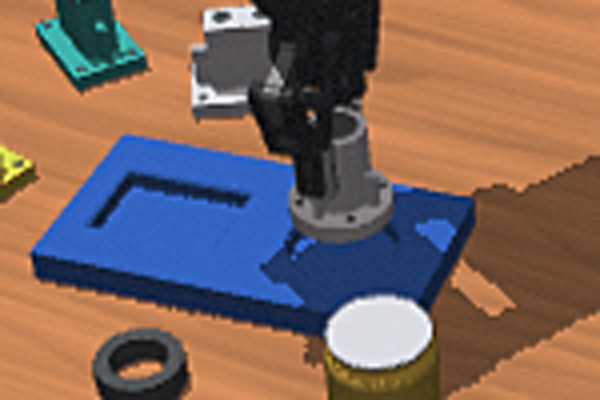

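The housing hangs over the round nest, with its flange at about (340,215) of the crop. Descending gently.

```bash
python3 -m crank '[[[-0.02,0.03,0.4,0,0,0,30],[0,0,0.4,0,0,0,30],[0,0,0.15,0,0,0,30],[0,0,0.1,0,0,0,30],[0,0,0.1,0,0,0,30],[0,0,0,0,0,0,30],[0,0,0,0,0,0,30],[0,0,0,0,0,0,30]]]'
python3 -c "
from h import *
todo(613.7,-150.3,30,np.radians(7.5))"
```

```text
time_s: 5.85
eef_pos: [614.2, -150.6, 38.8]
ee_rot: [0.0, 0.659, 0.752, 0.0]
force: [-0.4, -0.1, -2.3]
grip_width: 0.412
grip_force: 41.0
pos [ 614.2 -150.6   38.8] t 5.85 J6 -0.56 F [-0.4 -0.1 -2.3] grip 0.412 41.0
now-tool shift [ 0.014 -0.017  0.353] turn [ 0.003  0.002 -0.001] | after-turn shift [ 0.014 -0.017  0.353]
```

```bash
python3 -m crank '[[[0,0,0.1,0,0,0,30],[0,0,0.1,0,0,0,30],[0,0,0.1,0,0,0,30],[0,0,0.05,0,0,0,30],[0,0,0.03,0,0,0,30],[0,0,0,0,0,0,30],[0,0,0,0,0,0,30],[0,0,0,0,0,0,30]]]'
python3 -c "
from h import *
todo(613.7,-150.3,30,np.radians(7.5))"
```

```text
time_s: 6.65
eef_pos: [614.0, -150.5, 31.5]
ee_rot: [0.0, 0.659, 0.752, -0.0]
force: [-10.3, 3.3, 18.8]
grip_width: 0.411
grip_force: 43.3
pos [ 614.  -150.5   31.5] t 6.65 J6 -0.56 F [-10.3   3.3  18.8] grip 0.411 43.3
now-tool shift [ 0.01  -0.013  0.061] turn [0.001 0.003 0.002] | after-turn shift [ 0.01  -0.013  0.061]
```

```bash
python3 -m crank '[[[0,0,0,0,0,0,85],[0,0,0,0,0,0,85],[0,0,0,0,0,0,85],[0,0,0,0,0,0,85],[0,0,-0.8,0,0,0,85],[0,0,-1,0,0,0,85],[0,0,-1,0,0,0,85],[0,0,0,0,0,0,85]]]'
python3 -m crank '[[[0,-0.5,0,0,0,-1,85],[0,-1,0,0,0,-1,85],[0,-0.5,0,0,0,-1,85],[0,-0.5,0,0,0,-0.35,85],[0,-0.5,0,0,0,0,85],[0,0,0,0,0,0,85],[0,0,0,0,0,0,85],[0,0,0,0,0,0,85]]]'
python3 -c "
from h import *
todo(482.5,-293.5,22,np.radians(34.3))"
```

```text
time_s: 7.45
eef_pos: [615.6, -151.2, 102.5]
ee_rot: [0.003, 0.659, 0.752, 0.001]
force: [0.1, -2.0, 0.1]
grip_width: 0.995
grip_force: 0.0
time_s: 8.25
eef_pos: [545.4, -177.2, 98.9]
ee_rot: [0.0, 0.467, 0.884, 0.0]
force: [0.8, -0.5, 0.2]
grip_width: 0.994
grip_force: 0.0
pos [ 545.4 -177.2   98.9] t 8.25 J6 -1.12 F [ 0.8 -0.5  0.2] grip 0.994 0.0
now-tool shift [-2.427 -4.701  3.075] turn [ 0.001 -0.    -0.003] | after-turn shift [-2.424 -4.702  3.076]
```

```bash
python3 -m crank '[[[-0.4,-0.8,0,0,0,0,85],[-0.4,-0.8,0,0,0,0,85],[-0.4,-0.8,0,0,0,0,85],[-0.4,-0.8,0,0,0,0,85],[-0.4,-0.8,0,0,0,0,85],[-0.43,-0.7,0,0,0,0,85],[0,0,0,0,0,0,85],[0,0,0,0,0,0,85]]]'
python3 - <<'E'
from h import *
todo(482.5,-293.5,22,np.radians(34.3))
a=capture("top")
x=cv2.resize(a[160:290,340:450],None,fx=4.6,fy=4.6,interpolation=cv2.INTER_CUBIC);b=capture("scene");y=cv2.resize(b[200:300,195:345],None,fx=2,fy=2,interpolation=cv2.INTER_CUBIC)
o=np.zeros((598,800,3),np.uint8);o[:x.shape[0],:x.shape[1]]=x[:598];o[:200,506:800]=y[:,:294];cv2.imwrite("pics/e.png",o)
E
```

```text
time_s: 9.05
eef_pos: [482.5, -293.4, 98.9]
ee_rot: [-0.0, 0.467, 0.884, 0.0]
force: [0.7, 0.4, 0.3]
grip_width: 0.997
grip_force: 0.0
pos [ 482.5 -293.4   98.9] t 9.05 J6 -1.35 F [0.7 0.4 0.3] grip 0.997 0.0
now-tool shift [-3.000e-03 -4.000e-03  3.076e+00] turn [ 0.002 -0.002 -0.004] | after-turn shift [-2.000e-03 -3.000e-03  3.076e+00]
```

View pics/e.png

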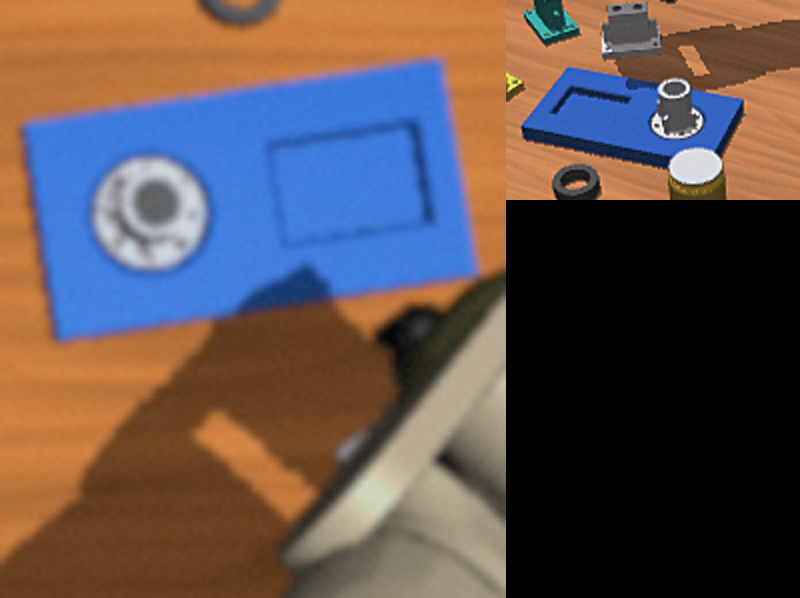

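The housing is seated flush (flange at (151,212)); the oblong pocket's rim corners are about (267,146),(415,122),(434,222),(283,246).

```bash
python3 -m crank '[[[0,0,1,0,0,0,85],[0,0,1,0,0,0,85],[0,0,1,0,0,0,85],[0,0,0.07,0,0,0,18],[0,0,0,0,0,0,18],[0,0,0,0,0,0,18],[0,0,0,0,0,0,18],[0,0,0,0,0,0,18]]]' 40
python3 -m crank '[[[0,0,0,0,0,0,18],[0,0,0,0,0,0,18],[0,0,0,0,0,0,18],[0,0,0,0,0,0,18],[0,0,-0.5,0,0,0,18],[0,0,-1,0,0,0,18],[0,0,-0.3,0,0,0,18],[0,0,0,0,0,0,18]]]'
python3 - <<'E'
from h import *
f=lambda x,y:((x+.5)/4.6-.5+340,(y+.5)/4.6-.5+160)
c=np.array([ray("top",*f(*p),20) for p in[(267,146),(415,122),(434,222),(283,246)]]);print("pocket",c.mean(0),np.linalg.norm(np.diff(c,axis=0),axis=1))
for d in(c[0]-c[1],c[3]-c[2]):print(np.degrees(np.arctan2(d[1],d[0]))-90)
print("housing",ray("top",*f(151,212),20))
todo(628,-259.3,66,np.radians(7.8))
E
```

```text
time_s: 9.95
eef_pos: [483.0, -294.2, 23.7]
ee_rot: [0.001, 0.467, 0.884, -0.0]
force: [0.9, 1.7, 6.4]
grip_width: 0.278
grip_force: 41.4
time_s: 10.75
eef_pos: [482.5, -294.1, 68.4]
ee_rot: [0.001, 0.467, 0.884, -0.0]
force: [-0.0, -0.2, -4.7]
grip_width: 0.272
grip_force: 40.1
pocket [ 626.83002065 -259.11482476] [81.60472837 55.54063087 83.00296855]
7.810780980730939
7.627242009251816
housing [ 614.23470879 -150.76523365]
pos [ 482.5 -294.1   68.4] t 10.75 J6 -1.35 F [-0.  -0.2 -4.7] grip 0.272 40.1
now-tool shift [-2.127  5.593  0.102] turn [0.006 0.014 3.311] | after-turn shift [0.591 5.954 0.095]
```

```bash
python3 -m crank '[[[0,0,0,0,0,1,18],[0,0,0,0,0,1,18],[0,0,0,0,0,1,18],[0,0,0,0,0,0.3,18],[0.1,1,0,0,0,0,18],[0.1,1,0,0,0,0,18],[0.1,1,0,0,0,0,18],[0.1,1,0,0,0,0,18]]]'
python3 -m crank '[[[0.1,1,0,0,0,0,18],[0.09,0.8,0,0,0,0,18],[0,0.13,0,0,0,0,18],[0,0,0,0,0,0,18],[0,0,0,0,0,0,18],[0,0,0,0,0,0,18],[0,0,0,0,0,0,18],[0,0,0,0,0,0,18]]]'
python3 - <<'E'
from h import *
todo(627.5,-259.4,31,np.radians(7.7))
b=capture("scene");y=cv2.resize(b[190:290,185:335],None,fx=4,fy=4,interpolation=cv2.INTER_CUBIC);cv2.imwrite("pics/f.png",y)
E
```

```text
time_s: 11.55
eef_pos: [580.2, -269.5, 65.8]
ee_rot: [-0.001, 0.657, 0.754, -0.0]
force: [0.6, -0.3, -3.9]
grip_width: 0.277
grip_force: 40.4
time_s: 12.35
eef_pos: [626.8, -259.1, 67.4]
ee_rot: [0.0, 0.657, 0.754, -0.0]
force: [-0.2, 0.4, -5.0]
grip_width: 0.277
grip_force: 40.8
pos [ 626.8 -259.1   67.4] t 12.35 J6 -0.7 F [-0.2  0.4 -5. ] grip 0.277 40.8
now-tool shift [-0.017  0.026  1.458] turn [0.    0.    0.021] | after-turn shift [-0.017  0.026  1.458]
```

View pics/f.png

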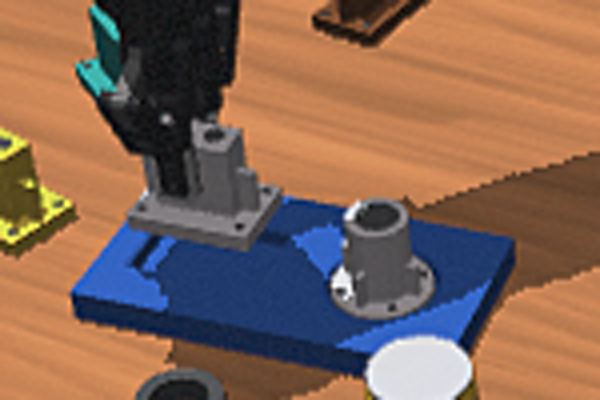

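The bracket is aligned above its nest (base at about (205,215) of the crop) and the housing stands seated at (383,290). Lowering.

```bash
python3 -m crank '[[[0,0.02,0.4,0,0,0,18],[0,0,0.4,0,0,0,18],[0,0,0.15,0,0,0,18],[0,0,0.1,0,0,0,18],[0,0,0.1,0,0,0,18],[0,0,0,0,0,0,18],[0,0,0,0,0,0,18],[0,0,0,0,0,0,18]]]'
python3 -c "
from h import *
todo(627.5,-259.4,31,np.radians(7.7))"
```

```text
time_s: 13.2
eef_pos: [627.7, -258.9, 38.9]
ee_rot: [0.0, 0.657, 0.754, 0.0]
force: [-0.1, 0.9, -4.9]
grip_width: 0.276
grip_force: 40.8
pos [ 627.7 -258.9   38.9] t 13.2 J6 -0.7 F [-0.1  0.9 -4.9] grip 0.276 40.8
now-tool shift [-0.02  -0.011  0.315] turn [0.003 0.002 0.024] | after-turn shift [-0.021 -0.01   0.315]
```

```bash
python3 -m crank '[[[0,0,0.1,0,0,0,18],[0,0,0.1,0,0,0,18],[0,0,0.1,0,0,0,18],[0,0,0.04,0,0,0,18],[0,0,0.02,0,0,0,18],[0,0,0,0,0,0,18],[0,0,0,0,0,0,18],[0,0,0,0,0,0,18]]]'
python3 -c "
from h import *
todo(627.5,-259.4,31,np.radians(7.7))"
```

```text
time_s: 14.0
eef_pos: [627.6, -258.8, 31.7]
ee_rot: [0.0, 0.657, 0.754, -0.0]
force: [-7.7, 4.0, 12.1]
grip_width: 0.279
grip_force: 42.7
pos [ 627.6 -258.8   31.7] t 14.0 J6 -0.7 F [-7.7  4.  12.1] grip 0.279 42.7
now-tool shift [-0.024 -0.008  0.028] turn [0.001 0.004 0.026] | after-turn shift [-0.024 -0.007  0.028]
```

```bash
python3 -m crank '[[[0,0,0,0,0,0,85],[0,0,0,0,0,0,85],[0,0,0,0,0,0,85],[0,0,-0.8,0,0,0,85],[0,0,-1,0,0,0,85],[0,0,-1,0,0,0,85],[0,0,-1,0,0,0,85],[0,0,-1,0,0,0,85]]]'
python3 -m crank '[[[0,-1,-0.5,0,0,1,85],[0,-1,0,0,0,0.65,85],[0,-1,0,0,0,0,85],[0,-1,0,0,0,0,85],[0,-1,0,0,0,0,85],[0,-1,0,0,0,0,85],[-1,-0.5,0,0,0,0,85],[-1,-0.5,0,0,0,0,85]]]'
python3 - <<'E'
from h import *
a=capture("top");b=capture("scene")
x=cv2.resize(a[160:260,330:460],None,fx=3,fy=3,interpolation=cv2.INTER_CUBIC);y=cv2.resize(b[190:300,185:335],None,fx=2.6,fy=2.6,interpolation=cv2.INTER_CUBIC)
o=np.zeros((310,790,3),np.uint8);o[:300,:390]=x;o[:286,395:785]=y;cv2.imwrite("pics/g.png",o)
todo(454.5,231,150,np.radians(-5.5))
E
```

```text
time_s: 14.8
eef_pos: [627.5, -258.8, 150.5]
ee_rot: [0.0, 0.657, 0.754, 0.0]
force: [-0.4, 0.3, 0.2]
grip_width: 0.997
grip_force: 0.0
time_s: 15.6
eef_pos: [448.2, -300.8, 162.4]
ee_rot: [0.0, 0.739, 0.674, 0.0]
force: [0.5, 0.5, -0.7]
grip_width: 0.996
grip_force: 0.0
pos [ 447.5 -302.6  162.2] t 15.7 J6 -0.72 F [ 0.3  0.5 -0.9] grip 0.997 0.0
now-tool shift [21.275 -1.759  0.467] turn [0.002 0.007 0.003] | after-turn shift [21.274 -1.768  0.488]
```

View pics/g.png

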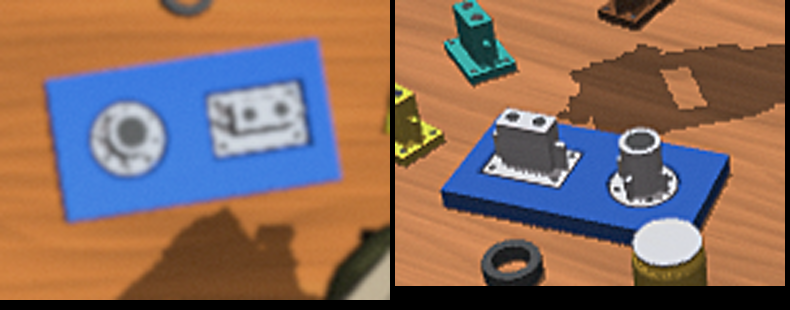

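Both parts sit flush in their nests (housing flange at (130,138), bracket at (258,118) in the left crop). Going to the bar.

```bash
python3 -m crank '[[[1,-0.1,0,0,0,0.04,45],[1,-0.1,0,0,0,0,45],[1,-0.1,0,0,0,0,45],[1,-0.1,0,0,0,0,45],[1,-0.1,0,0,0,0,45],[1,-0.1,0,0,0,0,45],[1,-0.1,0,0,0,0,45],[1,-0.1,0,0,0,0,45]]]'
python3 -m crank '[[[1,-0.1,0,0,0,0,45],[1,-0.1,0,0,0,0,45],[1,-0.1,0,0,0,0,45],[1,-0.1,0,0,0,0,45],[1,-0.1,0,0,0,0,45],[1,-0.1,0,0,0,0,45],[1,-0.1,0,0,0,0,45],[1,-0.1,0,0,0,0,45]]]'
python3 -m crank '[[[1,0,0,0,0,0,45],[1,0,0,0,0,0,45],[1,0,0,0,0,0,45],[1,0,0,0,0,0,45],[1,0,0,0,0,0,45],[0.27,0,0,0,0,0,45],[0,0,0,0,0,0,45],[0,0,0,0,0,0,45]]]'
python3 -c "
from h import *
todo(454.5,231,85,np.radians(-5.8))"
```

```text
time_s: 16.5
eef_pos: [448.4, -97.9, 162.1]
ee_rot: [0.0, 0.741, 0.672, 0.0]
force: [0.7, -0.3, 0.4]
grip_width: 0.528
grip_force: 0.0
time_s: 17.3
eef_pos: [447.8, 103.2, 162.1]
ee_rot: [0.0, 0.741, 0.672, 0.0]
force: [0.1, 0.1, -0.3]
grip_width: 0.524
grip_force: 0.0
time_s: 18.1
eef_pos: [460.8, 232.3, 162.0]
ee_rot: [0.0, 0.741, 0.672, -0.0]
force: [0.4, 0.2, -0.1]
grip_width: 0.524
grip_force: 0.0
pos [460.8 232.3 162. ] t 18.1 J6 0.34 F [ 0.4  0.2 -0.1] grip 0.524 0.0
now-tool shift [-0.074 -0.244  3.08 ] turn [-0.001  0.002  0.021] | after-turn shift [-0.075 -0.244  3.079]
```

```bash
python3 -m crank '[[[-0.07,-0.24,0,0,0,0,45],[0,0,1,0,0,0,45],[0,0,1,0,0,0,45],[0,0,0.6,0,0,0,45],[0,0,0.4,0,0,0,45],[0,0,0.08,0,0,0,45],[0,0,0,0,0,0,45],[0,0,0,0,0,0,45]]]' 30
python3 -c "
from h import *
todo(454.5,231,85,np.radians(-5.8))"
python3 -m crank '[[[0,0,0,0,0,0,6],[0,0,0,0,0,0,6],[0,0,0,0,0,0,6],[0,0,0,0,0,0,6],[0,0,0,0,0,0,6],[0,0,0,0,0,0,6],[0,0,0,0,0,0,6],[0,0,0,0,0,0,6]]]' 30
python3 -c "
from h import *
todo(454.5,231,85,np.radians(-5.8))"
```

```text
time_s: 18.9
eef_pos: [455.1, 231.6, 85.8]
ee_rot: [0.0, 0.741, 0.672, 0.001]
force: [0.1, -0.3, 0.4]
grip_width: 0.531
grip_force: 0.0
pos [455.1 231.6  85.8] t 18.9 J6 0.34 F [ 0.1 -0.3  0.4] grip 0.531 0.0
now-tool shift [-0.026 -0.023  0.034] turn [ 0.01  -0.003  0.021] | after-turn shift [-0.026 -0.023  0.034]
time_s: 19.7
eef_pos: [454.8, 231.6, 85.2]
ee_rot: [0.0, 0.741, 0.672, 0.0]
force: [-0.4, 0.1, 2.9]
grip_width: 0.125
grip_force: 29.3
pos [454.8 231.6  85.2] t 19.7 J6 0.34 F [-0.4  0.1  2.9] grip 0.125 29.3
now-tool shift [-0.026 -0.011  0.006] turn [ 0.002 -0.001  0.022] | after-turn shift [-0.026 -0.011  0.006]
```

```bash
python3 -c "
import numpy as np
q=np.r_[np.linspace(0,1.12,25),np.linspace(1.12,.86,9)[1:]]
for i in range(32):print(i+1,round(q[i+1],3),np.round([10*(np.cos(q[i])-np.cos(q[i+1])),-10*(np.sin(q[i+1])-np.sin(q[i]))],2))"
```

```text
1 0.047 [ 0.01 -0.47]
2 0.093 [ 0.03 -0.47]
3 0.14 [ 0.05 -0.46]
4 0.187 [ 0.08 -0.46]
5 0.233 [ 0.1  -0.46]
6 0.28 [ 0.12 -0.45]
7 0.327 [ 0.14 -0.45]
8 0.373 [ 0.16 -0.44]
9 0.42 [ 0.18 -0.43]
10 0.467 [ 0.2  -0.42]
11 0.513 [ 0.22 -0.41]
12 0.56 [ 0.24 -0.4 ]
13 0.607 [ 0.26 -0.39]
14 0.653 [ 0.27 -0.38]
15 0.7 [ 0.29 -0.36]
16 0.747 [ 0.31 -0.35]
17 0.793 [ 0.32 -0.33]
18 0.84 [ 0.34 -0.32]
19 0.887 [ 0.35 -0.3 ]
20 0.933 [ 0.37 -0.29]
21 0.98 [ 0.38 -0.27]
22 1.027 [ 0.39 -0.25]
23 1.073 [ 0.4  -0.23]
24 1.12 [ 0.42 -0.21]
25 1.088 [-0.29  0.15]
26 1.055 [-0.29  0.16]
27 1.022 [-0.28  0.16]
28 0.99 [-0.27  0.17]
29 0.958 [-0.27  0.18]
30 0.925 [-0.26  0.19]
31 0.893 [-0.26  0.2 ]
32 0.86 [-0.25  0.21]
```

```bash
python3 -m crank '[[[0,0.01,-0.47,0,0,0,6],[0,0.03,-0.47,0,0,0,6],[0,0.05,-0.46,0,0,0,6],[0,0.08,-0.46,0,0,0,6],[0,0.10,-0.46,0,0,0,6],[0,0.12,-0.45,0,0,0,6],[0,0.14,-0.45,0,0,0,6],[0,0.16,-0.44,0,0,0,6]]]' 30
python3 -c "
from h import *
todo(454.8,231.6,85.2,np.radians(-5.8))"
```

```text
time_s: 20.5
eef_pos: [471.3, 229.8, 177.2]
ee_rot: [-0.001, 0.741, 0.672, -0.001]
force: [-4.6, -0.6, -0.6]
grip_width: 0.126
grip_force: 29.4
pos [471.3 229.8 177.2] t 20.5 J6 0.33 F [-4.6 -0.6 -0.6] grip 0.126 29.4
now-tool shift [ 0.011 -0.653  3.683] turn [-0.018  0.005  0.024] | after-turn shift [ 0.006 -0.662  3.682]
```

Forces are small. Continuing up to about 1.12.

```bash
python3 -m crank '[[[0,0.18,-0.43,0,0,0,6],[0,0.20,-0.42,0,0,0,6],[0,0.22,-0.41,0,0,0,6],[0,0.24,-0.40,0,0,0,6],[0,0.26,-0.39,0,0,0,6],[0,0.27,-0.38,0,0,0,6],[0,0.29,-0.36,0,0,0,6],[0,0.31,-0.35,0,0,0,6]]]'
python3 -m crank '[[[0,0.32,-0.33,0,0,0,6],[0,0.34,-0.32,0,0,0,6],[0,0.35,-0.30,0,0,0,6],[0,0.37,-0.29,0,0,0,6],[0,0.38,-0.27,0,0,0,6],[0,0.39,-0.25,0,0,0,6],[0,0.40,-0.23,0,0,0,6],[0,0.42,-0.21,0,0,0,6]]]'
cat >>h.py <<'E'
def q():
    p=sense()["eef_pos"];d=p-np.array([454.8,231.6,85.2]);a=np.radians(-5.8);f=d[0]*np.cos(a)+d[1]*np.sin(a)
    print("q",np.arctan2(d[2],250-f),"r",np.hypot(d[2],250-f))
E
python3 - <<'E'
from h import *
q();todo(454.8,231.6,85.2,np.radians(-5.8))
b=capture("scene");cv2.imwrite("pics/h.png",cv2.resize(b[130:370,330:550],None,fx=2.5,fy=2.5,interpolation=cv2.INTER_CUBIC))
E
```

```text
time_s: 21.3
eef_pos: [519.1, 224.6, 257.3]
ee_rot: [-0.001, 0.741, 0.672, -0.002]
force: [-17.0, -5.3, 12.5]
grip_width: 0.128
grip_force: 29.7
time_s: 22.1
eef_pos: [595.1, 216.4, 312.8]
ee_rot: [0.001, 0.741, 0.671, -0.0]
force: [-4.5, -6.0, 8.5]
grip_width: 0.124
grip_force: 30.9
q 1.12443079165375 r 252.2790792016434
pos [595.1 216.4 312.8] t 22.1 J6 0.26 F [-4.5 -6.   8.5] grip 0.124 30.9
now-tool shift [ 0.066 -5.662  9.091] turn [0.014 0.014 0.013] | after-turn shift [ 0.038 -5.644  9.102]
```

View pics/h.png

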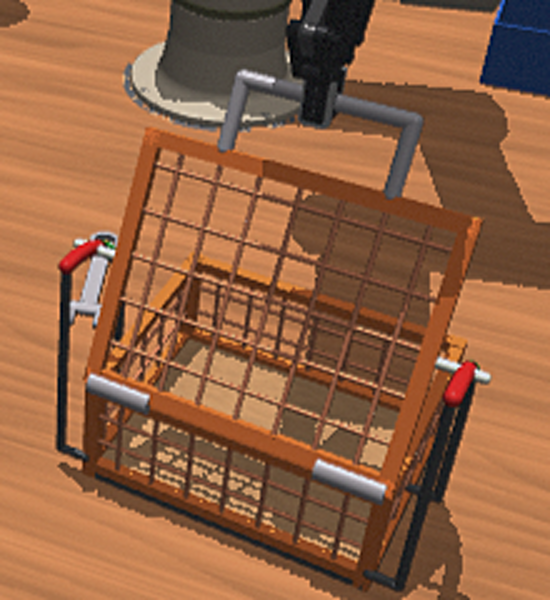

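The hatch is up in the grip, with both pointers at the start of the red (about (95,245) and (465,370) in the crop). Bringing it back to about 0.86.

```bash
python3 -m crank '[[[0,-0.29,0.15,0,0,0,6],[0,-0.29,0.16,0,0,0,6],[0,-0.28,0.16,0,0,0,6],[0,-0.27,0.17,0,0,0,6],[0,-0.27,0.18,0,0,0,6],[0,-0.26,0.19,0,0,0,6],[0,-0.26,0.20,0,0,0,6],[0,-0.25,0.21,0,0,0,6]]]'
python3 -m crank '[[[0,0,0,0,0,0,6],[0,0,0,0,0,0,6],[0,0,0,0,0,0,6],[0,0,0,0,0,0,6],[0,0,0,0,0,0,6],[0,0,0,0,0,0,6],[0,0,0,0,0,0,6],[0,0,0,0,0,0,6]]]'
python3 - <<'E'
from h import *
q();todo(454.8,231.6,85.2,np.radians(-5.8))
b=capture("scene");x=cv2.resize(b[130:370,330:550],None,fx=2.45,fy=2.45,interpolation=cv2.INTER_CUBIC)
t=capture("top");y=cv2.resize(t[145:290,140:300],None,fx=1.5,fy=1.5)
o=np.zeros((588,790,3),np.uint8);o[:588,:539]=x;o[:y.shape[0],545:545+y.shape[1]]=y;cv2.imwrite("pics/i.png",o)
E
```

```text
time_s: 22.95
eef_pos: [541.0, 222.5, 275.6]
ee_rot: [0.001, 0.741, 0.671, 0.0]
force: [-1.0, -2.8, 1.1]
grip_width: 0.127
grip_force: 31.2
time_s: 23.75
eef_pos: [540.7, 222.5, 275.3]
ee_rot: [0.001, 0.741, 0.671, -0.0]
force: [-3.7, -4.0, 4.8]
grip_width: 0.125
grip_force: 31.6
q 0.8602952391888287 r 250.82441914939832
pos [540.7 222.5 275.3] t 23.75 J6 0.29 F [-3.7 -4.   4.8] grip 0.125 31.6
now-tool shift [ 0.033 -3.459  7.604] turn [0.002 0.008 0.02 ] | after-turn shift [ 0.014 -3.456  7.605]
```

View pics/i.png

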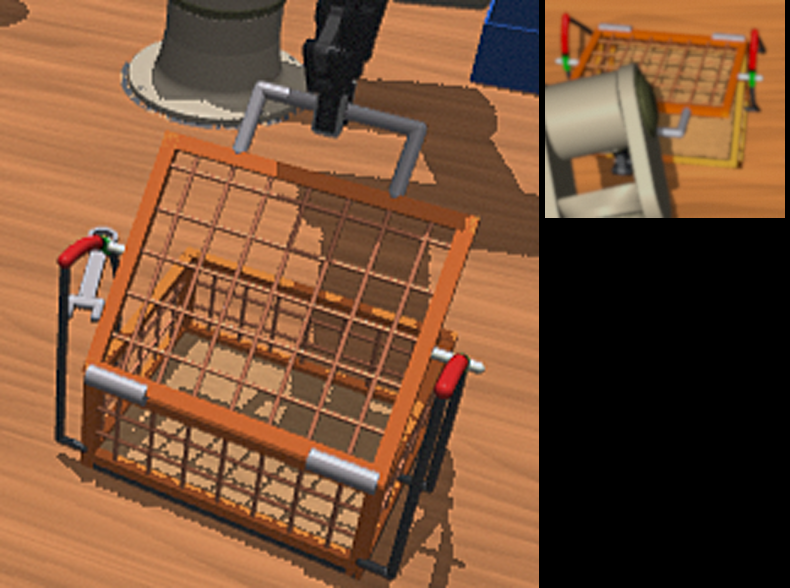

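The pointers lie on the green band (top inset pins at about (566,62) and (752,77)). The hatch is held still at about 0.86 and the gripper alone carries it.

```bash
python3 -c "
from rig import *
print(finish_job())"
```

```text
the job is handed in; nothing more can be done
None
```

The job is handed in: the housing and bracket are seated flush in their nests and released, and the hatch went up to about 1.12 rad (pointers in the red) and is now held still by the gripper alone at about 0.86 rad, pointers in the green.

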